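# File the reagent bottles in the bench rack and bar it

### The job

Put the three amber bottles away in the bench rack: slide them one by one through the flared mouth into single file between the guide rods, upright, and close the row up, touching bottle to bottle, until you feel it come up against the rubber-faced backstop, which must stay where it is set. Then turn the latch knob until its pointer meets the red mark, so that the yellow bar lies square across the mouth behind the last bottle. Leave the burner, the beaker and the loose clay disc by the rack alone.

Things in the scene. Friction and masses are not known exactly. Their poses are not given: they have to be found in the camera images.
- bottle_1: amber reagent bottle with white label and white screw cap, 130 mm tall, about 0.22 kg; body 60 mm in diameter and straight up to 84 mm, shoulder to a 24 mm neck at 97 mm, cap 30 mm in diameter from 106 to 130 mm up. Origin: centre of the underside; z up. Which bottle goes where does not matter. Slides on the bench; topples if pushed high.
- bottle_2: same as bottle_1
- bottle_3: same as bottle_1
- rack: fixed steel rack. Origin on the bench, mid-lane, at the throat; its x runs into the lane, y left of it, z up. Lane 66 mm wide between 8 mm rods 20 and 48 mm up, flaring to 116 mm at x -50 mm; floor is the bench. Foot strips and brackets outside the rods. Wire shelf over it at 168 mm from x 85 mm on, on four blue posts at y +-85 mm, so bottles go in only by the mouth.
- lane_end (a point): point on the bench, mid-lane, where the rods end, 305 mm past the throat, fixed to the rack. The grey backstop, a saddle over the rods (62 mm high, rubber face towards the mouth), is set anywhere so that its face (pad_face in the rules) lies 195 to 240 mm past the throat: not measured, feel for it. Friction holds it: it slips at about 18 N. Pushing three bottles along takes 2 to 8 N.
- latch (a joint): swing-bar latch on a post at x 0, y -88 mm of the rack, rad. 0: pointer on the red mark, yellow bar square across the throat (towards +y). Grows anticlockwise seen from above; starts open, 2.3 to 2.75, bar out of the way. Close it clockwise, in two grasps if need be. Range -0.3 to 2.95; stays where left (0.08 N m). Bar 124 mm long from the axis, 14 mm wide, 56 to 66 mm up.
- latch_knob (a point): on the axis of the latch's round black fluted knob (40 mm in diameter, 71 to 99 mm up), 87 mm up, a height to grip at. The knob has a white line on top, a black pointer at its foot over a white disc (64 mm in diameter, 54 mm up) that bears the red mark, and turns with the bar. Frame turns with it.
- burner: gas burner, to be left alone: 80 mm green foot, brass and steel tube 153 mm tall. Origin: centre of the underside.
- beaker: glass beaker, to be left alone: 72 mm in diameter, 90 mm tall. Origin: centre of the underside.
- clay_disc: brown clay disc with a leaf print, to be left alone: 70 mm in diameter, 10 mm thick, lying flat. Origin: centre of the underside.
Not all that is in view belongs to the job. Leave any purple look-alike of the bottle_1 alone.

How it is judged:
On the way, in this order (a step that is already met when the one before it is completed fails the run):
1. one bottle stands upright inside the lane, its centre 30 mm or more past the throat (((x of bottle_1 in the frame of rack between 0.03 and 0.28 m and y of bottle_1 in the frame of rack between -0.012 and 0.012 m and height (world z) of bottle_1 below 0.006 m and angle between bottle_1's own z axis and vertical below 0.1 rad) or (x of bottle_2 in the frame of rack between 0.03 and 0.28 m and y of bottle_2 in the frame of rack between -0.012 and 0.012 m and height (world z) of bottle_2 below 0.006 m and angle between bottle_2's own z axis and vertical below 0.1 rad) or (x of bottle_3 in the frame of rack between 0.03 and 0.28 m and y of bottle_3 in the frame of rack between -0.012 and 0.012 m and height (world z) of bottle_3 below 0.006 m and angle between bottle_3's own z axis and vertical below 0.1 rad))), for 0.2 s.
2. two bottles stand in the lane ((((x of bottle_1 in the frame of rack between 0.03 and 0.28 m and y of bottle_1 in the frame of rack between -0.012 and 0.012 m and height (world z) of bottle_1 below 0.006 m and angle between bottle_1's own z axis and vertical below 0.1 rad) and (x of bottle_2 in the frame of rack between 0.03 and 0.28 m and y of bottle_2 in the frame of rack between -0.012 and 0.012 m and height (world z) of bottle_2 below 0.006 m and angle between bottle_2's own z axis and vertical below 0.1 rad)) or ((x of bottle_1 in the frame of rack between 0.03 and 0.28 m and y of bottle_1 in the frame of rack between -0.012 and 0.012 m and height (world z) of bottle_1 below 0.006 m and angle between bottle_1's own z axis and vertical below 0.1 rad) and (x of bottle_3 in the frame of rack between 0.03 and 0.28 m and y of bottle_3 in the frame of rack between -0.012 and 0.012 m and height (world z) of bottle_3 below 0.006 m and angle between bottle_3's own z axis and vertical below 0.1 rad)) or ((x of bottle_2 in the frame of rack between 0.03 and 0.28 m and y of bottle_2 in the frame of rack between -0.012 and 0.012 m and height (world z) of bottle_2 below 0.006 m and angle between bottle_2's own z axis and vertical below 0.1 rad) and (x of bottle_3 in the frame of rack between 0.03 and 0.28 m and y of bottle_3 in the frame of rack between -0.012 and 0.012 m and height (world z) of bottle_3 below 0.006 m and angle between bottle_3's own z axis and vertical below 0.1 rad)))), for 0.2 s.
3. all three stand in the lane in a closed-up row against the backstop (x of bottle_1 in the frame of rack between 0.03 and 0.28 m and y of bottle_1 in the frame of rack between -0.012 and 0.012 m and height (world z) of each of bottle_1, bottle_2, bottle_3 below 0.006 m and angle between each of bottle_1, bottle_2, bottle_3's own z axis and vertical below 0.1 rad and x of bottle_2 in the frame of rack between 0.03 and 0.28 m and y of bottle_2 in the frame of rack between -0.012 and 0.012 m and x of bottle_3 in the frame of rack between 0.03 and 0.28 m and y of bottle_3 in the frame of rack between -0.012 and 0.012 m and x of each of bottle_1, bottle_2, bottle_3 in the frame of pad_face above -0.156 m), for 0.2 s.
4. the latch pointer is on its red mark (value of joint latch between -0.12 and 0.12 rad), for 0.2 s.
At the end, for the whole second after the job is handed in: All three bottles upright in the lane, at rest, centres over 30 mm past the throat and within 156 mm of the backstop's face (150 is perfect); backstop within 6 mm of its setting; latch within 0.12 rad of its mark; burner, beaker and clay disc within 15 mm of their places (all of step 3 and all of step 4 and linear speed of each of bottle_1, bottle_2, bottle_3 below 0.01 m/s and velocity of joint latch between -0.05 and 0.05 rad/s); the robot touches nothing.
It fails at once if the backstop is shoved more than 6 mm along the rods (distance of pad_face from where it was at the start of the episode above 0.006 m).
It fails at once if a bottle is tipped more than 30 degrees (angle between any of bottle_1, bottle_2, bottle_3's own z axis and vertical above 0.52 rad).
It fails at once if the burner, beaker or clay disc is moved more than 15 mm (distance of any of burner, beaker, clay_disc from where it was at the start of the episode above 0.015 m).
It also fails if it takes over 72 s, if anything falls off the work surface, if the arm or the gripper's body presses on something with over 40 N, if the wrist force passes 120 N, or if a joint passes its speed limit or range.

### The arm

A 6-joint arm with a two-finger parallel gripper is mounted at the origin on the work surface. World frame = base frame: x ahead of the robot, y to its left, z up, the work surface at z = 0. Lengths are in m, angles in rad, forces in N, time in s.
With the tool pointing down it reaches from about 0.325 to 0.775 m from the base axis. Payload 5.5 kg.
Tool frame: the origin (TCP) lies on the centre line of the jaws, within the pads' length; the fingertips stand 17 mm ahead of it and the grasp point (between the pads) lies 2 mm behind it; z points along the fingers, y is the line along which they close (so a half turn about z gives the same grasp; the last joint's range is limited). The gripper opens to 85 mm and grips with 20 to 120 N. Pads are 22 mm wide; open, the fingers measure 114 mm over their backs; the gripper's body (76 mm by 85 mm) begins 54 mm behind the grasp point. The pads swing forward as they close: fully open they stand 13 mm farther back than shut.
Start: joints at [-1.177, 0.091, 1.231, -0, 1.82, -0.057], TCP at [0.261, -0.54, 0.248] pointing down, gripper open.
Joint ranges: [-2.87, 2.87], [-0.86, 2.18], [0.17, 2.46], [-1.51, 4.65], [0.06, 2.69], [-2.65, 2.65]. Speed limits (rad/s): [2.57, 2.57, 3.01, 3.14, 3.14, 3.14].

### API

Orientations are given as a unit quaternion [w, x, y, z].
In Python, from rig import r, eoat, readout, viewer gives the robot as it stands. The module is installed in compiled form; this text tells all that it offers. Calls block until the motion is done:
- r.reach(position, orientation): joint-space move of the TCP to a pose.
- r.move_l(position, rot=None, feed=0.15, guard=None): straight line of the TCP; rot=None keeps the orientation; feed is the mean speed in m/s. With guard (N) it stops when the force on the tool has changed by that much, and returns True; else False.
- r.goto_joints(angles): joint-space move.
- eoat.grip(opening, grip_force=None): finger opening in m; grip_force is the grip in N (None keeps the last); returns when the fingers have stopped.
- r.wait(seconds).
- r.inverse_kinematics(position, orientation): joint angles nearest the present ones, or None.
- readout.state(): the state.
- viewer.snapshot(name): name is "scene" or "side" or "wrist"; returns a dict with "image" (480x640x3 uint8, red, green, blue), "K" (3x3 intrinsics, pixels), "R" (3x3) and "t" (3): a world point X has camera coordinates R X + t. Camera axes: x right, y down, z forward; pixel columns grow to the right and rows downward; lengths in m; the calibration is good to about 2 mm. A picture is of the moment at which its call begins. There is no depth.
A pose or a line that the arm cannot do raises r.Unreachable and nothing moves.
- r.hand_in(): hands the job in; it is judged then, once.
The state is a dict: "clock": time; "q": joint angles; "dq": joint speeds; "tau": joint torques, N m; "tool_pos": TCP position; "tcp_rot": TCP orientation; "contact_force": force on the tool from outside, world axes, zero at the start; "moment": the same for the moment, N m; "grip_width": finger opening in m; "finger_force": force on a finger pad.
Only numpy, scipy, OpenCV 4.12 (cv2) and the standard library are available. Lean on these libraries where they do the work, as an engineer would, in place of code of your own. Each camera call takes 0.05 s, during which the arm holds its last target. There are 200 camera calls.

## Working session

There is one attempt and no reset: what is moved stays moved. The work goes in short steps, each a Python script; the robot and the scene stay as the last script left them, time stands still between calls to the robot, and variables do not carry over. Pictures are saved under pics/ and viewed, at most 10 in all, crops included, and the job is handed in when it is done.

```bash
mkdir -p pics; python3 - <<'E'
from rig import r,eoat,readout,viewer
import cv2,pickle
for n in ("scene","side"):
    s=viewer.snapshot(n); pickle.dump(s,open(f"pics/{n}0.pkl","wb"))
    cv2.imwrite(f"pics/{n}0.png",s["image"][:,:,::-1]); print(n,s["K"].tolist(),s["R"].round(3).tolist(),s["t"].round(3).tolist())
print(readout.state())
E
```

```text
scene [[499.9100754950523, 0.0, 317.94483365245594], [0.0, 499.9100754950523, 238.22246929093737], [0.0, 0.0, 1.0]] [[0.129, 0.992, 0.011], [0.821, -0.1, -0.562], [-0.556, 0.081, -0.827]] [-0.076, -0.389, 1.494]
side [[481.0307045045342, 0.0, 311.2965530115879], [0.0, 481.0307045045342, 242.22001359473765], [0.0, 0.0, 1.0]] [[-0.941, -0.339, -0.013], [-0.179, 0.528, -0.83], [0.288, -0.779, -0.557]] [0.515, 0.144, 0.977]
{'clock': 0.1, 'q': array([-1.17671798e+00,  9.18161415e-02,  1.23175210e+00, -1.14292990e-05,
        1.81978952e+00, -5.67430248e-02]), 'dq': array([ 0.00193906, -0.00169479, -0.00348895, -0.0001101 , -0.00087295,
       -0.00051893]), 'tau': array([ 3.29800670e-03, -4.60218179e+01, -4.19217539e+01,  2.26153577e-05,
        1.05587533e-02, -9.40829835e-06]), 'tool_pos': array([ 0.26131307, -0.53987046,  0.24725195]), 'tcp_rot': array([-8.69095574e-04,  9.74702332e-01,  2.23505223e-01, -1.53613807e-04]), 'contact_force': array([ 1.02095725, -0.59730596,  0.22444477]), 'moment': array([-0.01331259, -0.0240336 ,  0.03643193]), 'finger_force': 0.0, 'grip_width': 0.08529685002335612}
```

View pics/scene0.png

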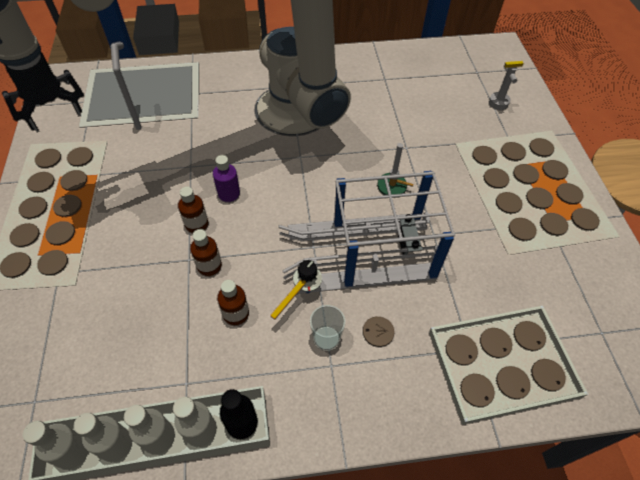

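View pics/side0.png

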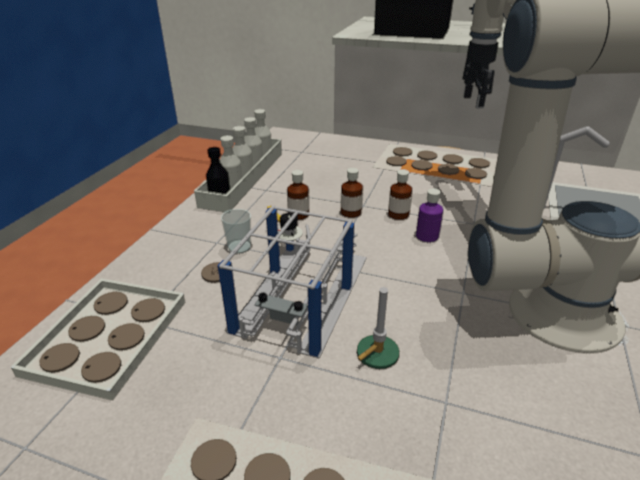

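The scene view shows the robot at the top and the mouth of the rack to the left:

| Item | Scene pixel(s) |
|---|---|
| Amber caps | (188,196), (200,238), (229,289) |
| Purple look-alike | (222,165) |
| Blue post tops | (340,182), (427,174), (351,246), (447,238) |
| Latch knob | (308,267) |
| Beaker | (327,330) |
| Clay disc | (378,331) |
| Burner | (393,183) |

The side view shows the matching points: caps at (401,176), (352,175) and (297,177), and the knob at (288,218).

```bash
cat > h.py <<'E'
import numpy as np, cv2, pickle
from rig import r,eoat,readout,viewer
from scipy.spatial.transform import Rotation as Ro
def ray(s,p):
    d=s["R"].T@np.linalg.inv(s["K"])@np.array([p[0],p[1],1.]); return -s["R"].T@s["t"],d/np.linalg.norm(d)
def plane(s,p,z):
    o,d=ray(s,p); return o+d*(z-o[2])/d[2]
def tri(obs):
    A=np.zeros((3,3));b=np.zeros(3);L=[ray(*o) for o in obs]
    for o,d in L: P=np.eye(3)-np.outer(d,d);A+=P;b+=P@o
    x=np.linalg.solve(A,b); return x,max(np.linalg.norm((np.eye(3)-np.outer(d,d))@(x-o)) for o,d in L)
def proj(s,X):
    c=s["R"]@np.asarray(X)+s["t"];u=s["K"]@c;return u[:2]/u[2]
def down(ydir,tilt=0,fwd=None):
    """tool down, jaws closing along yaw angle ydir; tilt leans the tip toward the direction ydir-90deg"""
    z=np.array([0,0,-1.]);y=np.array([np.cos(ydir),np.sin(ydir),0]);x=np.cross(y,z)
    M=np.c_[x,y,z]
    if tilt:
        f=np.array([np.sin(ydir),-np.cos(ydir),0]) if fwd is None else fwd
        z=np.cos(tilt)*z+np.sin(tilt)*f; x=np.cross(y,z); M=np.c_[x,y,z]
    q=Ro.from_matrix(M).as_quat(); return q[[3,0,1,2]]
def snap(name,tag):
    s=viewer.snapshot(name);pickle.dump(s,open(f"pics/{tag}.pkl","wb"));cv2.imwrite(f"pics/{tag}.png",s["image"][:,:,::-1]);return s
E
python3 - <<'E'
from h import *
a,b=[pickle.load(open(f"pics/{n}0.pkl","rb")) for n in("scene","side")]
for n,p,q in [("c1",(188,193),(401,173)),("c2",(200,236),(352,172)),("c3",(229,287),(297,174)),("postA",(340,182),(350,218)),("postB",(427,174),(315,285)),("postC",(351,246),(272,212)),("postD",(447,238),(228,262)),("knob",(308,265),(288,216))]:
    print(n,*[np.round(v,3) for v in tri([(a,p),(b,q)])])
for n,p,z in[("purple",(222,163),.13),("beaker",(327,340),0),("clay",(378,331),.01),("burner",(393,186),0)]: print(n,plane(a,p,z).round(3))
w=snap("wrist","w0");print(w["K"].round(1).tolist(),(-w["R"].T@w["t"]).round(3),w["R"].round(2).tolist(),readout.state()["tool_pos"])
E
```

```text
c1 [ 0.4   -0.277  0.126] 0.0
c2 [ 0.522 -0.249  0.124] 0.001
c3 [ 0.654 -0.192  0.124] 0.0
postA [0.444 0.064 0.174] 0.005
postB [0.441 0.268 0.163] 0.001
postC [0.61  0.064 0.16 ] 0.0
postD [0.613 0.262 0.164] 0.005
knob [ 0.611 -0.024  0.101] 0.001
purple [ 0.32  -0.197  0.13 ]
beaker [0.742 0.    0.   ]
clay [0.739 0.112 0.01 ]
burner [0.333 0.234 0.   ]
[[338.5, 0.0, 319.1], [0.0, 338.5, 247.5], [0.0, 0.0, 1.0]] [ 0.323 -0.509  0.373] [[0.43, -0.9, -0.0], [-0.86, -0.42, 0.28], [-0.25, -0.12, -0.96]] [ 0.26130079 -0.53989036  0.24739068]
```

```bash
python3 - <<'E'
from h import *
pi=np.pi
for yd in (0,pi):
    print("yd",yd)
    for p in [(.4,-.277,.118),(.654,-.192,.118),(.527,0.015,.118),(.527,-.12,.118),(.615,-.024,.087),(.5,-.12,.35),(.53,.02,.35)]:
        q=r.inverse_kinematics(p,down(yd)); print(p,None if q is None else np.round(q,2))
    for t in (.5,.7,.9):
      for p in[(.527,-.1,.12),(.527,-.06,.045),(.527,.04,.045)]:
        q=r.inverse_kinematics(p,down(yd,t,np.array([0,1.,0]))); print("tilt",t,p,None if q is None else np.round(q,2))
r.reach((.5,-.12,.36),down(0)); s=snap("wrist","w1")
r.reach((.52,.0,.36),down(0)); s=snap("wrist","w2")
print(readout.state()["clock"])
i=[cv2.imread(f"pics/w{k}.png") for k in(1,2)]
cv2.imwrite("pics/w12.png",cv2.resize(np.hstack(i),(800,300),interpolation=cv2.INTER_AREA))
E
```

```text
yd 0
(0.4, -0.277, 0.118) [-0.68 -0.2   1.75 -0.    1.6  -0.68]
(0.654, -0.192, 0.118) [-0.34  0.32  1.2  -0.    1.62 -0.34]
(0.527, 0.015, 0.118) [-0.04 -0.09  1.64 -0.    1.59 -0.04]
(0.527, -0.12, 0.118) [-0.29 -0.06  1.61 -0.    1.59 -0.29]
(0.615, -0.024, 0.087) [-0.09  0.16  1.44 -0.    1.54 -0.09]
(0.5, -0.12, 0.35) [-0.3  -0.09  1.23 -0.    2.   -0.3 ]
(0.53, 0.02, 0.35) [-0.03 -0.05  1.19 -0.    2.   -0.03]
tilt 0.5 (0.527, -0.1, 0.12) [-0.51  0.08  1.54  0.44  1.76 -0.48]
tilt 0.5 (0.527, -0.06, 0.045) [-0.45  0.1   1.66  0.45  1.61 -0.48]
tilt 0.5 (0.527, 0.04, 0.045) [-0.28  0.02  1.74  0.48  1.53 -0.33]
tilt 0.7 (0.527, -0.1, 0.12) [-0.59  0.18  1.5   0.59  1.85 -0.53]
tilt 0.7 (0.527, -0.06, 0.045) [-0.53  0.2   1.62  0.6   1.7  -0.57]
tilt 0.7 (0.527, 0.04, 0.045) [-0.37  0.1   1.73  0.64  1.6  -0.45]
tilt 0.9 (0.527, -0.1, 0.12) [-0.64  0.28  1.47  0.73  1.93 -0.57]
tilt 0.9 (0.527, -0.06, 0.045) [-0.59  0.31  1.58  0.73  1.79 -0.63]
tilt 0.9 (0.527, 0.04, 0.045) [-0.44  0.2   1.71  0.79  1.68 -0.54]
yd 3.141592653589793
(0.4, -0.277, 0.118) [-0.68 -0.2   1.75 -0.    1.6   2.47]
(0.654, -0.192, 0.118) None
(0.527, 0.015, 0.118) None
(0.527, -0.12, 0.118) None
(0.615, -0.024, 0.087) None
(0.5, -0.12, 0.35) None
(0.53, 0.02, 0.35) None
tilt 0.5 (0.527, -0.1, 0.12) None
tilt 0.5 (0.527, -0.06, 0.045) None
tilt 0.5 (0.527, 0.04, 0.045) None
tilt 0.7 (0.527, -0.1, 0.12) [-0.59  0.18  1.5   0.59  1.85  2.61]
tilt 0.7 (0.527, -0.06, 0.045) [-0.53  0.2   1.62  0.6   1.7   2.58]
tilt 0.7 (0.527, 0.04, 0.045) None
tilt 0.9 (0.527, -0.1, 0.12) [-0.64  0.28  1.47  0.73  1.93  2.57]
tilt 0.9 (0.527, -0.06, 0.045) [-0.59  0.31  1.58  0.73  1.79  2.51]
tilt 0.9 (0.527, 0.04, 0.045) [-0.44  0.2   1.71  0.79  1.68  2.6 ]
2.6083
```

View pics/w1.png

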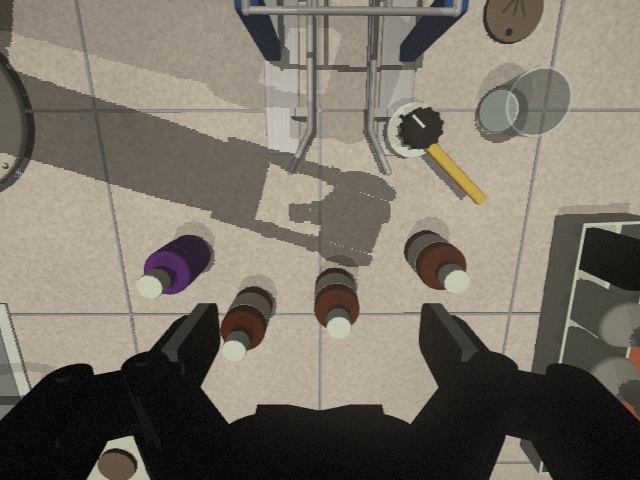

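View pics/w2.png

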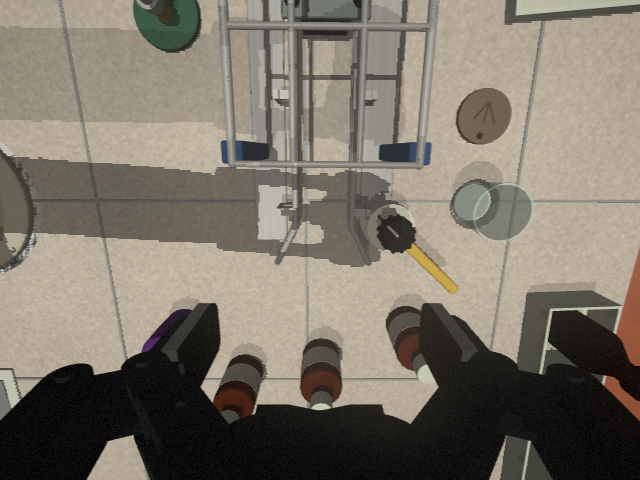

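w1 shows the amber caps at about (233,350), (339,327) and (456,281), with the purple one at (150,286). The rods bend at the throat at (311,131) and (370,134), the knob is at (420,127) and the bar tip is at (482,200). w2 shows the throat at (297,221) and (353,221), the knob at (396,233), the bar tip at (456,290), and the shelf front corners at (231,162) and (421,164).

```bash
python3 - <<'E'
from h import *
a,b,w1,w2=[pickle.load(open(f"pics/{n}.pkl","rb")) for n in("scene0","side0","w1","w2")]
def blob(s,m,seed,rad=30):
    k=np.zeros(m.shape,np.uint8);cv2.circle(k,tuple(int(v) for v in seed),rad,255,-1);m=cv2.morphologyEx(m&k,cv2.MORPH_OPEN,np.ones((3,3)))
    n,l,st,c=cv2.connectedComponentsWithStats(m)
    i=1+np.argmax(st[1:,4]);return c[i],st[i]
hsv=[cv2.cvtColor(s["image"],cv2.COLOR_RGB2HSV) for s in(w1,w2)]
for p in[(233,350),(339,327),(456,281)]:
    print("cap hsv",hsv[0][p[1],p[0]])
print("bench",hsv[0][250,60],hsv[0][350,300])
I=w1["image"].astype(int); cap=((I[...,1]>=I[...,0]-2)&(I.max(2)>130)).astype(np.uint8)*255
for n,p,ps,pd in[("c1",(233,350),(188,193),(401,173)),("c2",(339,327),(200,236),(352,172)),("c3",(456,281),(229,287),(297,174))]:
    c,st=blob(w1,cap,p,22); print(n,c.round(1),st,tri([(w1,c),(a,ps),(b,pd)]),plane(w1,c,.125).round(4))
kn=[]
for s,p in((w1,(420,127)),(w2,(396,233))):
    m=(s["image"].max(2)<60).astype(np.uint8)*255; c,st=blob(s,m,p,26); print("knob",c,st); kn.append((s,c))
print("knob",tri(kn))
for n,p,q in[("thrL",(311,131),(297,221)),("thrR",(370,134),(353,221)),("shL",(243,10),(231,162)),("shR",(462,10),(421,164)),("tip",(482,200),(456,290)),("flL",(293,172),(279,262)),("flR",(388,172),(368,262))]:
    print(n,*[np.round(v,4) for v in tri([(w1,p),(w2,q)])])
for p,z in[((231,162),.168),((421,164),.168),((229,25),.168),((432,27),.168),((294,97),.048),((359,98),.048),((297,221),.048),((353,221),.048)]: print(p,plane(w2,p,z).round(4))
E
```

```text
cap hsv [ 38  31 197]
cap hsv [ 38  29 201]
cap hsv [ 35  30 198]
bench [ 19  40 178] [ 20  42 184]
c1 [233.4 350.4] [222 341  24  20 384] (array([ 0.39781303, -0.2786667 ,  0.12706826]), np.float64(0.005405449830940343)) [ 0.3927 -0.2846  0.125 ]
c2 [338.3 327.2] [327 317  24  21 409] (array([ 0.52132452, -0.25121264,  0.12350579]), np.float64(0.003076738649697084)) [ 0.5197 -0.2533  0.125 ]
c3 [456.5 281.4] [444 270  26  23 465] (array([ 0.65431088, -0.19336422,  0.1234057 ]), np.float64(0.002390624056532749)) [ 0.6534 -0.1952  0.125 ]
knob [420.78007968 128.36015936] [ 400  108   43   41 1255]
knob [395.79839519 233.43029087] [378 215  37  37 997]
knob (array([ 0.61093626, -0.02820375,  0.08386024]), np.float64(0.00011109423798849509))
thrL [ 0.4862 -0.0272  0.0144] 0.0003
thrR [ 0.5667 -0.0306 -0.0021] 0.0001
shL [0.436  0.0593 0.1642] 0.0006
shR [0.6114 0.0573 0.1691] 0.0015
tip [ 0.7012 -0.1119  0.062 ] 0.0007
flL [ 0.4632 -0.0778  0.046 ] 0.0008
flR [ 0.5846 -0.0783  0.0442] 0.0002
(231, 162) [0.4375 0.0594 0.168 ]
(421, 164) [0.6102 0.0575 0.168 ]
(229, 25) [0.4439 0.1682 0.168 ]
(432, 27) [0.6102 0.1666 0.168 ]
(294, 97) [0.4875 0.1301 0.048 ]
(359, 98) [0.5649 0.129  0.048 ]
(297, 221) [ 0.4882 -0.0202  0.048 ]
(353, 221) [ 0.5618 -0.0202  0.048 ]
```

```bash
cat >> h.py <<'E'
T=np.array([.524,-.027]);U=np.array([.01,1.]);U/=np.linalg.norm(U);V=np.array([-U[1],U[0]])
def W(x,y,z): return np.r_[T+x*U+y*V,z]
Q=down(-.01)
def put(b,xin):
    """grip the cap of the bottle at b, slide it along the lane to rack x = xin, let go and back out"""
    eoat.grip(.065); b=np.array(b)
    r.reach(np.r_[b,.20],Q); r.move_l(np.r_[b,.118],feed=.15)
    w=eoat.grip(.015,50); print("grip",readout.state()["grip_width"])
    r.move_l(np.r_[b,.122]); r.move_l(W(-.12,0,.122),feed=.2); r.move_l(W(-.07,0,.1185),feed=.1)
    f0=readout.state()["contact_force"]
    hit=r.move_l(W(xin,0,.1185),feed=.06,guard=20); s=readout.state()
    print("hit",hit,s["tool_pos"].round(4),(s["contact_force"]-f0).round(2))
    r.move_l(np.r_[s["tool_pos"][:2],.118]); eoat.grip(.06); r.move_l(np.r_[s["tool_pos"][:2],.21],feed=.2)
    print("t",readout.state()["clock"])
E
python3 - <<'E'
from h import *
put((.5205,-.252),.038)
r.reach((.5,-.10,.36),down(0)); snap("wrist","w3"); print(readout.state()["clock"])
E
```

```text
grip 0.02859950395601272
hit False [0.5244 0.0108 0.1185] [ 0.53  1.   -3.4 ]
t 10.0
10.825
```

View pics/w3.png

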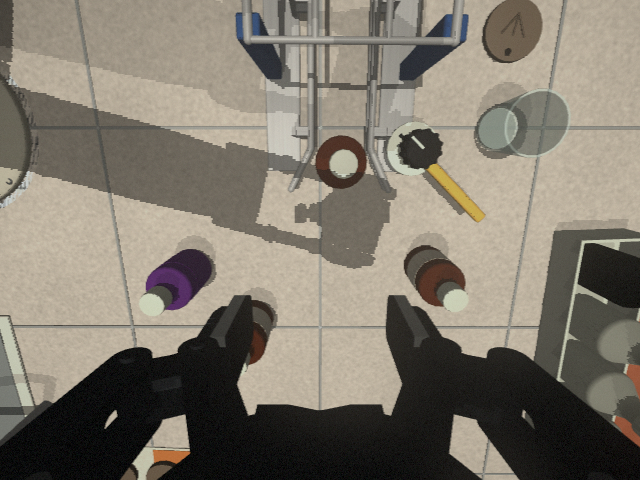

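w3 shows the first bottle standing between the rods with its cap at (343,163). I'll locate it and the remaining caps.

```bash
python3 - <<'E'
from h import *
w=pickle.load(open("pics/w3.pkl","rb")); w1=pickle.load(open("pics/w1.pkl","rb"))
for p in[(343.5,163.5),(455.5,299)]:
    X=plane(w,p,.127); d=X[:2]-T; print(X.round(4),"rack",(d@U).round(4),(d@V).round(4))
print("knob",plane(w,(420,147),.09))
print("c3 two wrist",tri([(w,(455.5,299)),(w1,(456.5,281.4))]))
r.reach((.43,-.36,.33),down(0)); s=snap("wrist","w4")
I=s["image"].astype(int); m=((I[...,1]>=I[...,0]-2)&(I.max(2)>130)).astype(np.uint8)*255
print(proj(s,(.395,-.281,.125)))
n,l,st,c=cv2.connectedComponentsWithStats(cv2.morphologyEx(m,cv2.MORPH_OPEN,np.ones((3,3))))
for i in range(1,n):
    if 200<st[i,4]<3000: print(c[i].round(1),st[i],plane(s,c[i],.127).round(4),tri([(s,c[i]),(w1,(233.4,350.4))]))
E
```

```text
[ 0.5219 -0.0428  0.127 ] rack -0.0158 0.002
[ 0.6526 -0.1932  0.127 ] rack -0.1649 -0.1303
knob [ 0.60894653 -0.02643417  0.09      ]
c3 two wrist (array([ 0.66202094, -0.20325397,  0.10520771]), np.float64(3.871108255413233e-05))
[283.37648177 141.12282742]
[583.2  33.6] [567  15  34  38 989] [ 0.6535 -0.1935  0.127 ] (array([ 0.48036845, -0.2119015 ,  0.31077177]), np.float64(0.055853520037547066))
[281.9 142.1] [267 126  31  33 736] [ 0.3938 -0.2819  0.127 ] (array([ 0.39398412, -0.28190283,  0.1292509 ]), np.float64(7.646541025973986e-05))
[  9.7 251.9] [  0 237  20  31 404] [ 0.1145 -0.3884  0.127 ] (array([ 0.40773325, -0.24069588,  0.34520583]), np.float64(0.09046499267743113))
[ 26.4 335.7] [   0  282   47   89 1416] [ 0.1084 -0.4841  0.127 ] (array([ 0.46081327, -0.19607846,  0.43015298]), np.float64(0.09256361068785397))
[117.2 329.1] [100 323  41  16 325] [ 0.2091 -0.4759  0.127 ] (array([ 0.4405669 , -0.21738797,  0.39593434]), np.float64(0.09298497722473498))
```

The first bottle is at rack x = -16 mm, not 38, so the cap slipped in the jaws. I'll regrasp it lower and harder, and log the grip on the way in.

```bash
python3 - <<'E'
from h import *
def log(t):
    s=readout.state(); print(t,"w %.4f ff %.1f"%(s["grip_width"],s["finger_force"]),s["tool_pos"].round(4),s["contact_force"].round(1),"t %.1f"%s["clock"])
eoat.grip(.06)
b=W(-.0155,.001,.113)
r.reach(b+[0,0,.1],Q); log("above"); r.move_l(b,feed=.15); log("down"); eoat.grip(.015,90); log("grip")
r.move_l(b+[0,0,.002],feed=.05); log("lift")
for x in(.0,.013,.026,.038):
    hit=r.move_l(W(x,0,.115),feed=.05,guard=20); log((x,hit))
    if x==.013: snap("side","s1")
snap("side","s2")
a,c=[cv2.imread(f"pics/s{i}.png")[150:370,180:480] for i in(1,2)]
cv2.imwrite("pics/s12.png",cv2.resize(np.hstack([a,c]),(800,293)))
E
```

```text
above w 0.0598 ff 0.0 [ 0.5231 -0.0434  0.2137] [ 0.7 -0.4  0.9] t 13.5
down w 0.0601 ff 0.0 [ 0.5234 -0.0428  0.1141] [ 0.2 -0.  -0. ] t 14.3
grip w 0.0277 ff 88.2 [ 0.5237 -0.0426  0.1146] [0.4 0.3 6.5] t 14.7
lift w 0.0276 ff 89.3 [ 0.5225 -0.0424  0.1146] [-0.2  1.4  0.5] t 14.9
(0.0, False) w 0.0280 ff 88.9 [ 0.524  -0.0262  0.1148] [-0.1  0.7 -1.4] t 15.4
(0.013, False) w 0.0276 ff 89.0 [ 0.524  -0.0136  0.1146] [-0.5 -0.3 -2. ] t 15.8
(0.026, False) w 0.0278 ff 88.9 [ 0.5242 -0.0006  0.1148] [-0.3  0.3 -2.1] t 16.2
(0.038, False) w 0.0277 ff 88.9 [0.5244 0.0113 0.115 ] [-0.5  0.1 -2.3] t 16.6
```

View pics/s12.png

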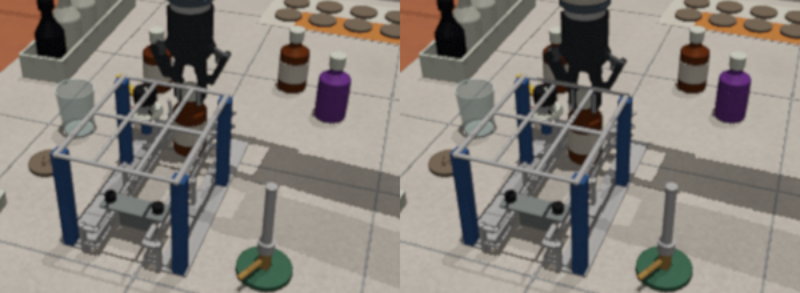

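The log and the side view show the bottle held and inside the lane. I'll lower it, release, back off and check its position.

```bash
cat >> h.py <<'E'
def log(t):
    s=readout.state(); print(t,"w %.4f ff %.1f"%(s["grip_width"],s["finger_force"]),s["tool_pos"].round(4),s["contact_force"].round(1),"t %.1f"%s["clock"])
def caps(s,zc=.127):
    I=s["image"].astype(int); m=((I[...,1]>=I[...,0]-2)&(I.max(2)>130)).astype(np.uint8)*255
    n,l,st,c=cv2.connectedComponentsWithStats(cv2.morphologyEx(m,cv2.MORPH_OPEN,np.ones((3,3))))
    for i in range(1,n):
        X=plane(s,c[i],zc); d=X[:2]-T
        if 150<st[i,4]<2500 and .35<X[0]<.7 and X[1]>-.35 and X[1]<.25: print("blob",c[i].round(1),st[i,2:],X.round(4),"rack",(d@U).round(4),(d@V).round(4))
E
python3 - <<'E'
from h import *
r.move_l(W(.038,0,.1125),feed=.03); log("low"); eoat.grip(.06); log("open")
s=snap("wrist","w5"); caps(s)
r.move_l(W(.038,0,.21),feed=.2); log("up"); s=snap("wrist","w6"); caps(s); s=snap("scene","sc2"); caps(s)
E
```

```text
low w 0.0279 ff 89.7 [0.5248 0.011  0.1146] [-2.9  0.9  7.3] t 16.9
open w 0.0598 ff 0.0 [0.5244 0.0109 0.1123] [-0.9  0.3 -0.3] t 17.3
blob [278.7  68.5] [  8  75 376] [0.5114 0.1044 0.127 ] rack 0.1313 0.0139
blob [281.8 148.5] [  9  79 385] [0.5113 0.0818 0.127 ] rack 0.1087 0.0138
blob [603.6 245.2] [ 42  12 312] [0.6191 0.0491 0.127 ] rack 0.0771 -0.0943
blob [605.6 285.5] [  64   21 1044] [0.6231 0.0344 0.127 ] rack 0.0624 -0.0985
blob [473.3 303.7] [  91   45 1787] [0.5775 0.0279 0.127 ] rack 0.0554 -0.0529
blob [626.  311.2] [ 28  13 211] [0.6326 0.0244 0.127 ] rack 0.0524 -0.1081
up w 0.0601 ff 0.0 [0.5241 0.011  0.2088] [ 0.1  0.5 -0.4] t 18.0
blob [132.4 173.6] [ 11  24 188] [0.4104 0.0687 0.127 ] rack 0.0946 0.1145
blob [158.7 177.2] [ 12  32 259] [0.4259 0.0664 0.127 ] rack 0.0925 0.099
blob [484.4 177.5] [ 12  32 270] [0.6216 0.0641 0.127 ] rack 0.0921 -0.0966
blob [510.6 176.6] [ 12  34 203] [0.6372 0.0645 0.127 ] rack 0.0926 -0.1122
blob [532.4 233. ] [  52   52 2054] [0.6559 0.0295 0.127 ] rack 0.0579 -0.1314
blob [464.6 231.8] [ 77   4 260] [0.6133 0.0308 0.127 ] rack 0.0587 -0.0888
blob [437.2 255.1] [ 38  31 478] [0.5975 0.0156 0.127 ] rack 0.0433 -0.0731
blob [320.9 264.7] [  43   41 1154] [0.5229 0.0098 0.127 ] rack 0.0368 0.0014
blob [394.1 273.5] [ 24  47 463] [0.5705 0.0033 0.127 ] rack 0.0308 -0.0462
```

Bottle A stands at rack (37, 1) mm. Now bottle B, gripped harder and lower.

```bash
cat >> h.py <<'E'
def put2(b,xin):
    eoat.grip(.06); b=np.array(b)
    r.reach(np.r_[b,.20],Q); r.move_l(np.r_[b,.113],feed=.2); eoat.grip(.015,90); log("grip")
    r.move_l(np.r_[b,.119]); log("lift"); r.move_l(W(-.13,0,.119),feed=.2); log("lane"); r.move_l(W(-.06,0,.115),feed=.15); log("mouth")
    hit=r.move_l(W(xin,0,.115),feed=.06,guard=20); log(hit)
    p=readout.state()["tool_pos"][:2]
    r.move_l(np.r_[p,.1125],feed=.03); eoat.grip(.06); r.move_l(np.r_[p,.21],feed=.2)
    s=viewer.snapshot("wrist"); pickle.dump(s,open(f"pics/put{xin}_{b[0]}.pkl","wb")); caps(s); log("done")
E
python3 - <<'E'
from h import *
put2((.394,-.2815),.036)
E
```

```text
grip w 0.0280 ff 88.1 [ 0.3951 -0.2822  0.1153] [0.8 0.3 5.6] t 20.5
lift w 0.0277 ff 88.7 [ 0.3938 -0.2815  0.1189] [-0.5 -0.6 -3.3] t 20.8
lane w 0.0278 ff 88.8 [ 0.5221 -0.1576  0.1188] [-0.1  0.3 -4. ] t 21.8
mouth w 0.0277 ff 88.9 [ 0.5233 -0.0874  0.1153] [-0.7 -0.7 -1.4] t 22.4
False w 0.0281 ff 90.3 [0.5244 0.0088 0.1155] [-0.3 -4.6  5.6] t 24.2
blob [320.7 166.1] [  48   38 1420] [0.5234 0.0697 0.127 ] rack 0.0967 0.0016
blob [158.1 172.9] [ 13  33 281] [0.4259 0.0669 0.127 ] rack 0.0929 0.099
blob [484.9 172.5] [ 13  32 289] [0.6215 0.065  0.127 ] rack 0.0929 -0.0966
blob [510.9 173.7] [ 13  35 294] [0.6371 0.064  0.127 ] rack 0.0922 -0.1122
blob [131.7 171.4] [ 12  28 237] [0.4103 0.0679 0.127 ] rack 0.0937 0.1147
blob [532.6 231.1] [  52   52 2070] [0.6558 0.0286 0.127 ] rack 0.057 -0.1313
blob [480.5 229.6] [ 41   4 152] [0.6232 0.0299 0.127 ] rack 0.0579 -0.0986
blob [437.6 253.3] [ 39  31 453] [0.5977 0.0146 0.127 ] rack 0.0424 -0.0732
blob [322.1 266.5] [  42   41 1235] [0.5237 0.0065 0.127 ] rack 0.0335 0.0006
blob [394.  273.1] [ 20  45 490] [0.5705 0.0014 0.127 ] rack 0.0289 -0.0462
done w 0.0596 ff 0.0 [0.5238 0.0088 0.2079] [-0.5 -0.2 -0.9] t 25.6
```

Bottles A and B stand in single file at rack x = 97 and 33 mm. Next I'll slide bottle C into the throat, then close the row from behind with shut fingers, low and tilted, under a force guard.

```bash
python3 - <<'E'
from h import *
put2((.6535,-.1945),.004)
eoat.grip(0)
t=.5; q=down(-.01,t,np.r_[U,0])
r.move_l(W(-.07,0,.21),feed=.25)
r.reach(W(-.12,0,.13),q); log("behind"); r.move_l(W(-.10,0,.045),feed=.15); log("low")
E
```

```text
grip w 0.0278 ff 88.2 [ 0.6547 -0.1948  0.1161] [ 0.4 -0.2  5.7] t 27.7
lift w 0.0281 ff 88.7 [ 0.6535 -0.1946  0.119 ] [-0.2 -0.2 -2.8] t 27.9
lane w 0.0277 ff 88.8 [ 0.5232 -0.1572  0.119 ] [-1.2 -0.1 -2.6] t 28.8
mouth w 0.0279 ff 90.3 [ 0.5249 -0.087   0.1166] [ 1.6 -0.7  5.2] t 29.4
False w 0.0279 ff 93.4 [ 0.5254 -0.0256  0.1171] [ 0.9 -7.5  8.8] t 30.6
blob [319.  87.] [  51   57 2238] [0.5239 0.0785 0.127 ] rack 0.1055 0.0012
blob [492.5  95.1] [ 14  37 345] [0.6214 0.0732 0.127 ] rack 0.1012 -0.0964
blob [117.7  97.5] [ 14  40 359] [0.41   0.0744 0.127 ] rack 0.1003 0.115
blob [145.1  95.5] [ 13  36 322] [0.4257 0.0753 0.127 ] rack 0.1013 0.0993
blob [519.5  97.3] [ 14  39 295] [0.6367 0.0719 0.127 ] rack 0.1 -0.1117
blob [537.5 196.5] [  54   55 2258] [0.6562 0.0159 0.127 ] rack 0.0443 -0.1318
blob [319.4 180.2] [ 36  17 440] [0.5235 0.0271 0.127 ] rack 0.0541 0.0011
blob [439.2 212. ] [ 37  27 431] [0.5972 0.007  0.127 ] rack 0.0347 -0.0729
blob [398.  237.8] [ 30  69 769] [ 0.5727 -0.0092  0.127 ] rack 0.0183 -0.0485
blob [322.5 319.8] [ 42  37 881] [ 0.5246 -0.0661  0.127 ] rack -0.0391 -0.001
done w 0.0600 ff 0.0 [ 0.5248 -0.0255  0.2078] [-0.2  0.4 -0.3] t 32.0
behind w 0.0002 ff 0.0 [ 0.5223 -0.1474  0.1284] [ 0.7 -0.   0.8] t 33.5
low w -0.0000 ff 0.0 [ 0.5239 -0.1266  0.0467] [ 0.2 -1.   0.3] t 34.2
```

```bash
python3 - <<'E'
from h import *
s=snap("side","s3"); w=snap("wrist","w7")
import threading
hit=r.move_l(W(.052,0,.045),feed=.025,guard=12); log(hit)
d=readout.state()["tool_pos"][:2]-T; print("rack x of tcp",d@U)
s=snap("side","s4"); snap("scene","sc4")
a,c=[cv2.imread(f"pics/s{i}.png")[150:370,180:480] for i in(3,4)]
cv2.imwrite("pics/s34.png",cv2.resize(np.hstack([a,c]),(800,293)))
E
```

```text
True w -0.0001 ff 1.6 [0.5244 0.0105 0.0448] [ 0.3 -4.1  3. ] t 39.1
rack x of tcp 0.037479460733993816
```

View pics/s34.png

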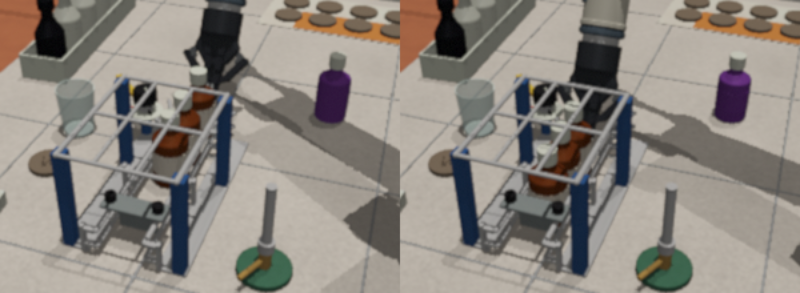

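The right half shows the row closed up, with the front bottle at (548,180) next to the grey backstop at (530,205). I'll repeat the push to confirm the stop is firm, then withdraw and measure.

```bash
python3 - <<'E'
from h import *
x0=(readout.state()["tool_pos"][:2]-T)@U
r.move_l(W(x0-.012,0,.045),feed=.05)
hit=r.move_l(W(x0+.008,0,.045),feed=.015,guard=13); log(hit); print("x",x0,(readout.state()["tool_pos"][:2]-T)@U)
r.move_l(W(-.07,0,.06),feed=.15); r.move_l(W(-.12,0,.21),feed=.25); eoat.grip(.06)
r.reach(W(.0,0,.33),Q); s=snap("wrist","w8"); caps(s); log("")
E
```

```text
True w -0.0000 ff 1.6 [0.5245 0.0106 0.0448] [-1.2 -2.5  2.5] t 40.5
x 0.037404582427937025 0.03755660811098822
blob [321.3  62.4] [ 33  36 927] [0.5247 0.1164 0.127 ] rack 0.1434 0.0007
blob [481.8 183.7] [  39   40 1223] [0.6772 0.0108 0.127 ] rack 0.0393 -0.1528
 w 0.0602 ff 0.0 [ 0.5239 -0.0277  0.3281] [ 0.  -1.   0.2] t 43.5
```

View pics/w8.png

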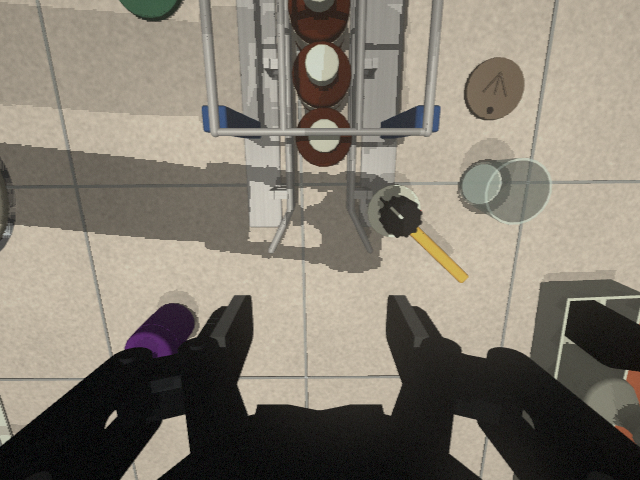

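w8 shows the row closed up, with caps at about (320,0), (321,62) and (323,135). The knob is at (400,215), and the bar runs to (465,280), at about 2.40 rad. Next I'll turn the knob.

```bash
python3 - <<'E'
from h import *
k=np.array([.611,-.028]); eoat.grip(.07)
s=pickle.load(open("pics/w8.pkl","rb")); print("knob",plane(s,(400,215),.095),"tip",plane(s,(463.5,279),.064))
r.reach(np.r_[k,.16],down(1.25)); r.move_l(np.r_[k,.089],feed=.1); log("at"); eoat.grip(.02,60); log("grip")
q=np.array(readout.state()["q"]); print(q.round(3)); q[5]-=2.40
r.goto_joints(list(q)); log("turned"); print(readout.state()["q"].round(3),readout.state()["moment"].round(2))
eoat.grip(.07); r.move_l(np.r_[k,.2],feed=.2)
r.reach(W(-.07,0,.33),Q); s=snap("wrist","w9"); log("")
E
```

```text
knob [ 0.6084391  -0.02492778  0.095     ] tip [ 0.69869479 -0.11166137  0.064     ]
at w 0.0702 ff 0.0 [ 0.6114 -0.028   0.0898] [-0.  -0.4  0. ] t 45.8
grip w 0.0384 ff 60.9 [ 0.6117 -0.0275  0.0904] [-0.3  3.2  5.4] t 46.2
[-1.010e-01  1.480e-01  1.449e+00  1.000e-03  1.542e+00 -1.351e+00]Traceback (most recent call last):
  File "<stdin>", line 6, in <module>
rig.Unreachable: the arm cannot take that pose within its joint ranges
```

The wrist joint turns the other way for clockwise, because tool z points down. Nothing moved, so I'll turn it by +2.40.

```bash
python3 - <<'E'
from h import *
k=np.array([.611,-.028])
q=np.array(readout.state()["q"]); q[5]+=2.40
r.goto_joints(list(q)); log("turned"); print(readout.state()["q"].round(3),readout.state()["moment"].round(2))
eoat.grip(.07); r.move_l(np.r_[k,.2],feed=.2)
r.reach(W(-.07,0,.33),Q); s=snap("wrist","w9"); log("")
E
```

```text
turned w 0.0384 ff 60.5 [ 0.6141 -0.0273  0.0905] [11.4  1.9 -3.9] t 48.3
[-0.101  0.149  1.448  0.002  1.536  1.049] [ 0.31 -1.73 -0.05]
 w 0.0696 ff 0.0 [ 0.5234 -0.0968  0.3284] [ 0.3  0.8 -0.7] t 50.6
```

View pics/w9.png

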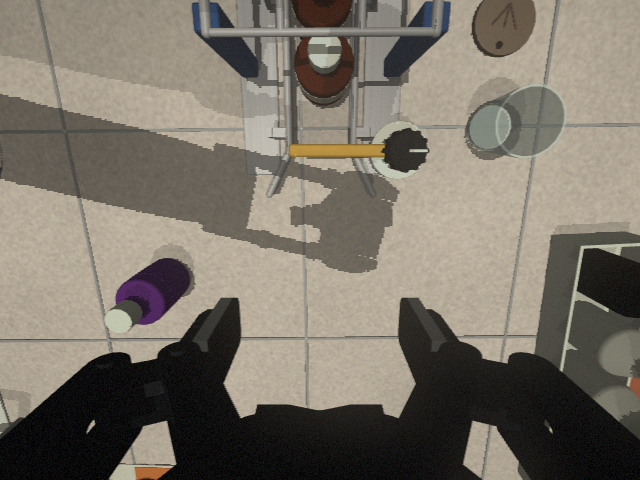

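w9 shows the bar running square across the throat, from (385,152) to (291,151), with the last bottle upright behind it at (324,70). I'll compute the angle and hand in if it is within tolerance.

```bash
python3 - <<'E'
from h import *
s=pickle.load(open("pics/w9.pkl","rb"))
h=cv2.cvtColor(s["image"],cv2.COLOR_RGB2HSV); m=cv2.inRange(h,(12,120,120),(35,255,255)); m[200:]=0; m[:120]=0
y,x=np.nonzero(m); P=np.array([plane(s,p,.066)[:2] for p in zip(x[::3],y[::3])])
vx,vy,_,_=cv2.fitLine(P.astype(np.float32),cv2.DIST_HUBER,0,.01,.01).ravel()
d=np.array([vx,vy]); d*=np.sign(d@V); a=-np.arctan2(d@U,d@V); print("latch",a,len(P))
if abs(a)<.06: print(r.hand_in(),readout.state()["clock"])
E
```

```text
latch -0.0021522240706835813 408
the job is handed in; nothing more can be done
the job is handed in; nothing more can be done
```

All three amber bottles stand in a closed row against the backstop (it stopped at the same point on a second push), the latch measures about 0.00 rad from its mark, and the job is handed in at roughly 51 s on the clock.

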